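# Return the large driver disc to its pocket and shut the bearing-driver case

## Task

The big aluminium driver disc has been left on the flat land inside the blue bearing-driver case, where it stands proud of the rim and keeps the lid from closing. Slide it (do not lift it out) over the raised lip and seat it flat in its pocket, pressing back the sprung keeper until its rear edge goes down behind the lip, and only then fold the lid fully shut. The case just stands on the bench, so do not shove it along, and leave the other things where they lie.

Things in the scene. Friction and masses are not known exactly. Their poses are not given: they have to be found in the camera images.
- case: blue plastic case with black moulded insert, loose on the bench, about 2.2 kg; 190 mm along its x by 296 mm along its y, walls 5 mm, rim 36 mm high. Origin: centre of the underside, on the bench. +x points to the hinged side (away from the robot), +y to the end with the disc's pocket. Behind the lane small drivers and a handle are fixed, below rim height. A handle juts 16 mm out in front
- land (a point): point on the flat land, 28 mm above the bench, on the centre line of the lane that the disc slides along (case x = -42, y = -50 mm). The lane runs along the case's y, 96 mm wide (4 mm free each side of the disc), between the front wall and a rib 34 mm high; the land reaches from the end wall at y = -143 mm to y = +21 mm, where a short ramp climbs to the lip
- lip (a point): middle of the raised grey lip between land and pocket: top 31.5 mm above the bench (3.5 mm above the land), level top 5 mm wide (case y = 31 to 36 mm), ramp on the land's side from y = 21 mm; the grey border all round the pocket has this height
- pocket (a point): where the middle of the seated disc's underside belongs: case x = -42, y = 80 mm, on the black pocket floor, 20 mm above the bench and 11.5 mm below the lip. The pocket is 91 mm wide; the lip's steep wall (case y = 36 mm) bounds it on one side, a sprung steel keeper plate on the other, only 84 mm from that wall until it is pressed back
- keeper_face (a point): middle of the keeper plate's face (60 mm wide, top 34.5 mm above the bench, moves 11 mm along the case's +y, 3 N at rest to 6.3 N fully back). The disc's fore edge must press it back at least 5 mm before the rear edge can go down behind the lip; afterwards it pins the disc against the lip's wall
- driver_centre (a point): centre (half-way up) of the big aluminium driver disc: 88 mm diameter, 12 mm thick, about 0.2 kg, lower edge chamfered 3 mm; too wide to grip across. Its top is 40 mm above the bench on the land, 32 mm when seated (this point 26 mm). Half-way over the lip its fore edge tips into the pocket; then the rear edge must be pushed in and pressed down together, or the keeper throws it back onto the lip
- lid (a joint): lid angle, rad: 0 shut on the rim, grows as it opens, about 1.57 upright; stop at 1.9. A stiff hinge (about 0.45 N m) holds the lid where it is left. Standing open at the start.
- lid_hinge (a point): middle of the lid's hinge line, which runs along the case's y at x = +95 mm, 36 mm above the bench (the underside of the shut lid)
- lid_edge (a point): middle of the lid's free edge, half-way through its thickness, 190 mm from the hinge line; the lid is a flat plate 12 mm thick (two thin raised panels make it about 14 mm) and 296 mm long; two small steel latch tongues hang over the edge 95 mm either side of the middle
- red_screwdriver_mid (a point): bystander: screwdriver with a red handle, 182 mm long, lying at the left end of the bench; its middle
- orange_screwdriver_mid (a point): bystander: screwdriver with an orange handle, 207 mm long, lying along the front edge of the bench; its middle
- feeler_mid (a point): bystander: feeler gauge, 109 mm long, 10 mm high, lying at the front edge of the bench right of the case; its middle

How it is judged (in metres and radians):
On the way:
1. the big disc lies flat in its pocket, the lid still open (horizontal distance between driver_centre and pocket below 0.004 m and z of driver_centre in the frame of case below 0.028 m and angle between driver_centre's own z axis and vertical below 0.05 rad and value of joint lid above 0.3 rad), for 0.2 s.
At the end, for the whole second after the job is handed in: The disc lies flat in its pocket (centre within 4 mm of the pocket's, tilt under 0.05 rad), the lid is shut (within 0.02 rad), the case stands still (horizontal distance between driver_centre and pocket below 0.004 m and z of driver_centre in the frame of case below 0.028 m and angle between driver_centre's own z axis and vertical below 0.05 rad and value of joint lid below 0.02 rad and linear speed of case below 0.01 m/s); the robot touches nothing.
It fails at once if the disc is lifted out instead of slid (its centre more than 65 mm above the case's underside) (z of driver_centre in the frame of case above 0.065 m).
It fails at once if the case is shoved more than 25 mm along the bench (distance of case from where it was at the start of the episode above 0.025 m).
It fails at once if a bystander (feeler gauge, either screwdriver) is moved more than 20 mm (distance of any of red_screwdriver_mid, orange_screwdriver_mid, feeler_mid from where it was at the start of the episode above 0.02 m).
It also fails if it takes over 62 s, if anything falls off the work surface, if the arm or the gripper's body presses on something with over 40 N, if the wrist force passes 120 N, or if a joint passes its speed limit or range.

## Robot

A 6-joint arm with a two-finger parallel gripper is mounted at the origin on a cart in front of the work surface, level with it; the furniture and walls round the work are solid. World frame = base frame: x ahead of the robot, y to its left, z up, the work surface at z = 0. Lengths are in m, angles in degrees, forces in N, time in s.
With the tool pointing down it reaches from about 0.25 to 0.725 m from the base axis. Payload 9.7 kg.
Tool frame: the origin (TCP) lies at the centre of the arm's flange, where the gripper is bolted on; the fingertips stand 173 mm ahead of it and the grasp point (between the pads) lies 155 mm ahead of it; z points along the fingers, y is the line along which they close (so a half turn about z gives the same grasp; the last joint's range is limited). The gripper opens to 85 mm and grips with 20 to 120 N. Pads are 22 mm wide; open, the fingers measure 114 mm over their backs; the gripper's body (76 mm by 85 mm) begins 54 mm behind the grasp point. The pads swing forward as they close: fully open they stand 13 mm farther back than shut.
Start: joints at [-73.854, 4.979, 10.078, 95.1, 0, 90], TCP at [0.153, -0.528, 0.405] pointing down, gripper open.
Joint ranges: [-179.16, 179.16], [-48.56, 103.87], [-65.8, 70.77], [-126.05, 130.52], [-82.76, 87.17], [-180, 180]. Speed limits (degrees/s): [127.2, 127.2, 147.25, 180, 180, 180].

## Interface

Orientations are given as [roll, pitch, yaw] about the fixed x, y, z axes, in that order (R = Rz(yaw) Ry(pitch) Rx(roll)).
In Python, from workcell import monitor, camera, get_calibration, bot gives the robot as it stands.
- The arm moves only by the tool carry_out, never from a script. Its argument "targets" is text: rows parted by semicolons, each of 7 numbers parted by spaces: the shift along the tool's x, y, z in units of 0.04 m (1.0 is 0.04 m), then the turn, a rotation vector about the tool's x, y, z in units of 0.1 rad (1.0 is 0.1 rad), then the opening, from -1 (shut) to 1 (fully open), so that 0 is half open. A call has exactly 8 rows; each row shifts and turns the commanded pose from where the row before left it, along the tool's axes as they then stand; what a row does not reach is not made up. A row lasts 1/12 s, in which the tool goes at most 41.7 mm and 7.16 degrees, less where a joint would pass 70% of its speed; a pose out of reach is approached as far as the arm can. A call with a number of a shift or a turn outside -1 to 1 is refused whole. A call with a gripper value outside its range is refused whole. The fingers move at their own pace and stop on an object; "newtons" is the grip in N (left out, the last holds). Time passes only in rows, so rows that do not move let the fingers close, or fill a call up. It gives the time, the measured TCP pose, the force, the opening and the grip force at its end, in the units of the state.
- monitor.get_obs(): the state, without advancing time (a new reading comes with each control period).
- camera(name): name is "side" or "top"; returns the picture (420x560x3 uint8, red, green, blue); there is no depth.
- get_calibration(name): a dict with "fx", "fy", "cx", "cy" (pixels), "view" (4x4, takes a point from world to camera coordinates). Camera axes: x right, y down, z forward; pixel columns grow to the right and rows downward; lengths in m; the calibration is good to about 2 mm. A picture is of the moment at which its call begins. get_calibration takes no time and is no camera call.
- bot.job_done(): hands the job in; it is judged then, once.
The state is a dict: "time": time; "q": joint angles; "qd": joint speeds; "joint_efforts": joint torques, N m; "ee_pos": TCP position; "tcp_rot": TCP orientation; "wrist_force": force on the tool from outside, world axes, zero at the start; "torque": the same for the moment, N m; "opening": finger opening in m; "grasp_force": force on a finger pad.
Only numpy, scipy, OpenCV 4.12 (cv2) and the standard library are available. Lean on these libraries where they do the work, as an engineer would, in place of code of your own. Each camera call takes 0.05 s, during which the arm holds its last target. There are 200 camera calls.

## Working session

There is one attempt and no reset: what is moved stays moved. The work goes in short steps, Python scripts to look and compute and a tool call to move; the robot and the scene stay as the last step left them, time stands still between calls to the robot, and variables do not carry over. Pictures are saved under pics/ and viewed, at most 10 in all, crops included, and the job is handed in when it is done.

Besides the shell and the picture viewer there is one more tool, called after ">>>" by a JSON object that holds its "op" and its "data", one argument or row to a line. carry_out: Moves the arm, as the interface text tells. Shifts and turns lie within -1 to 1; 1 stands for 0.04 m of shift or 0.1 rad of turn. Its arguments: {"type":"object","properties":{"targets":{"type":"string"},"newtons":{"type":"number"}},"required":["targets"]}

```bash
mkdir -p pics; cat > h.py <<'E'
import numpy as np, cv2
from workcell import monitor, camera, get_calibration, bot
def snap(n,f):
    im=camera(n); cv2.imwrite('pics/'+f,im[:,:,::-1]); np.save('pics/'+n+'.npy',im); return im
def ray(n,u,v,z):
    c=get_calibration(n); V=np.array(c['view']); R,t=V[:3,:3],V[:3,3]
    o=-R.T@t; d=R.T@np.array([(u-c['cx'])/c['fx'],(v-c['cy'])/c['fy'],1])
    return o+d*(z-o[2])/d[2]
def proj(n,p):
    c=get_calibration(n); q=np.array(c['view'])@np.r_[p,1]
    return c['fx']*q[0]/q[2]+c['cx'],c['fy']*q[1]/q[2]+c['cy']
E
python3 - <<'E'
from h import *
snap('top','t0.png');snap('side','s0.png')
for n in('top','side'):
    V=np.array(get_calibration(n)['view']);print(n,-V[:3,:3].T@V[:3,3],V[:3,:3].round(2).tolist())
print(monitor.get_obs())
E
```

```text
top [0.34125654 0.03565981 1.0233291 ] [[-0.02, -1.0, -0.02], [-0.98, 0.02, -0.17], [0.17, 0.01, -0.98]]
side [0.47876602 0.85625702 0.66154549] [[-1.0, -0.04, 0.01], [-0.03, 0.59, -0.8], [0.03, -0.8, -0.59]]
{'time': 0.1, 'q': array([-7.38560407e+01,  5.00853395e+00,  1.00391989e+01,  9.51005833e+01,
        6.28661522e-04,  8.99967814e+01]), 'qd': array([ 0.02582861, -0.00524198,  0.17265253, -0.05171268, -0.01659787,
       -0.1748107 ]), 'joint_efforts': array([ 2.30908636e-04, -5.21562874e+01,  4.65653229e+01,  1.60591694e-02,
       -6.28213752e-05, -2.07633377e-06]), 'ee_pos': array([ 0.15292966, -0.52831116,  0.40405006]), 'tcp_rot': array([-1.79930082e+02, -6.32588761e-04,  1.61471771e+01]), 'wrist_force': array([-0.33868607, -0.12264025, -0.683863  ]), 'torque': array([-0.01531704,  0.01598224,  0.02870869]), 'grasp_force': 0.0, 'opening': 0.08532153267522073}
```

View pics/t0.png

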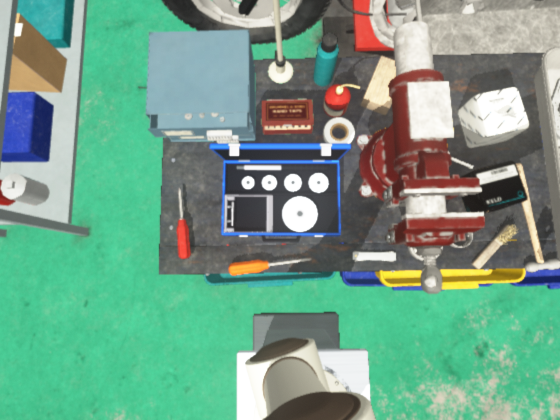

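View pics/s0.png

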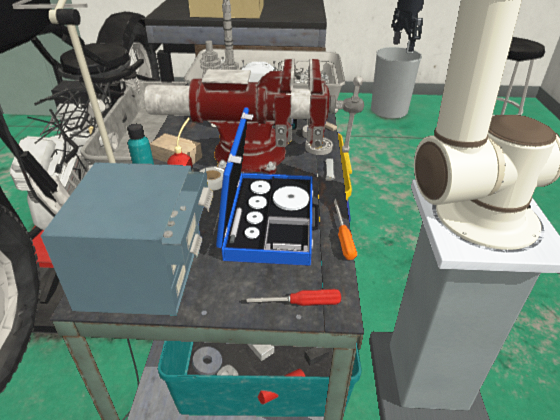

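The top view shows the case at about (222–341, 160–236), the disc at (300,213) and the pocket at (250,213). The lid stands upright at v≈150, with the arm clear of it. The side view agrees.

```bash
python3 - <<'E'
from h import *
im=np.load('pics/top.npy')
s=np.load('pics/side.npy')
cv2.imwrite('pics/c0.png',cv2.resize(im[130:270,210:360,::-1],None,fx=4,fy=4,interpolation=cv2.INTER_CUBIC))
cv2.imwrite('pics/c1.png',cv2.resize(s[100:280,210:360,::-1],None,fx=4,fy=4,interpolation=cv2.INTER_CUBIC)[:600])
w=(im.min(2)>180).astype(np.uint8); n,l,st,ce=cv2.connectedComponentsWithStats(w)
for i in range(1,n):
    if 205<ce[i][0]<345 and 140<ce[i][1]<240 and st[i][4]>20: print('white',ce[i],st[i],ray('top',*ce[i],.04).round(4))
h=cv2.cvtColor(im,cv2.COLOR_RGB2HSV)
b=cv2.inRange(h,(105,150,60),(130,255,255)); b[:,:205]=0;b[:,360:]=0;b[:140]=0;b[240:]=0
ys,xs=np.nonzero(b);print(xs.min(),xs.max(),ys.min(),ys.max())
# lowest blue row per column, leftmost/rightmost per row
print([(x,int(np.nonzero(b[:,x])[0].max())) for x in range(218,348,8) if b[:,x].any()])
print([(y,int(np.nonzero(b[y])[0].min()),int(np.nonzero(b[y])[0].max())) for y in range(142,238,6) if b[y].any()])
E
```

```text
white [261.28481013 167.3164557 ] [244 165  37   5 158] [0.6041 0.0918 0.04  ]
white [318.06730769 182.40705128] [308 173  21  20 312] [ 0.562  -0.0509  0.04  ]
white [268.82122905 182.16201117] [262 175  15  15 179] [0.5651 0.0731 0.04  ]
white [292.40650407 182.37398374] [284 174  18  18 246] [0.5633 0.0137 0.04  ]
white [247.55284553 182.17886179] [242 176  12  13 123] [0.5661 0.1268 0.04  ]
white [227.         211.80392157] [224 196  10  36 102] [0.4915 0.1784 0.04  ]
white [269.39408867 212.66009852] [267 196   6  36 203] [0.4873 0.0726 0.04  ]
white [299.36234818 213.65080972] [282 196  36  36 988] [ 0.4834 -0.0018  0.04  ]
white [231.96428571 213.57142857] [231 203   3  23  28] [0.4868 0.1659 0.04  ]
210 350 143 235
[(218, 154), (226, 235), (234, 235), (242, 233), (250, 234), (258, 234), (266, 235), (274, 235), (282, 235), (290, 235), (298, 235), (306, 235), (314, 234), (322, 234), (330, 235), (338, 234), (346, 151)]
[(148, 210, 350), (154, 218, 343), (160, 224, 338), (166, 223, 339), (172, 223, 339), (178, 223, 339), (184, 224, 339), (190, 223, 339), (196, 222, 339), (202, 222, 339), (208, 222, 339), (214, 222, 340), (220, 222, 339), (226, 222, 340), (232, 221, 340)]
```

View pics/c0.png

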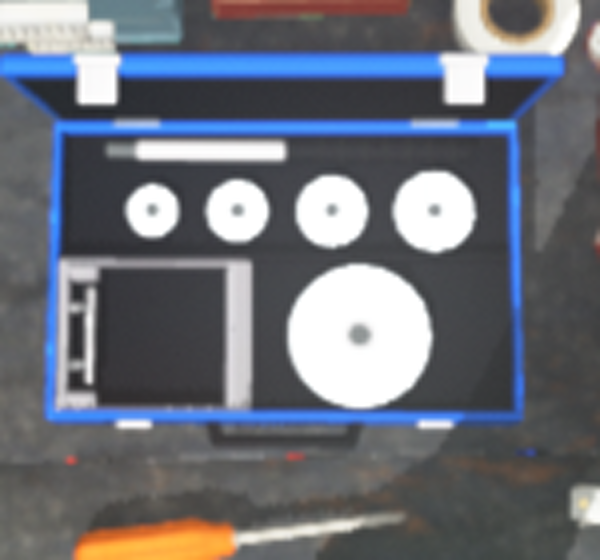

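View pics/c1.png

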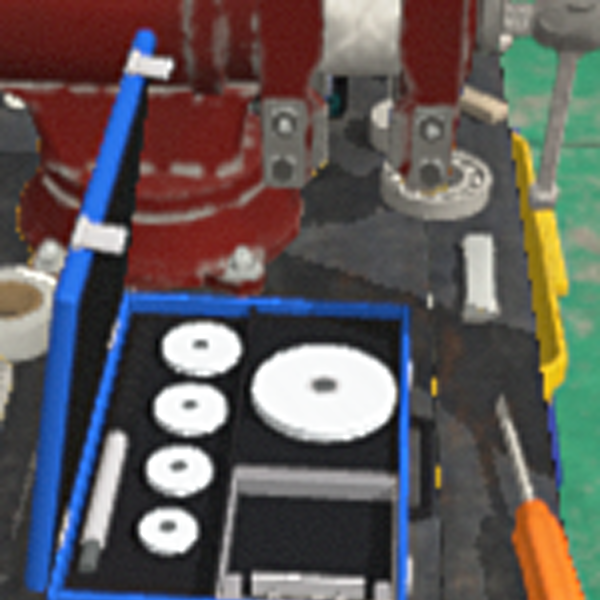

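The crops show the rim corners (u=46,523; v=123,421 in the c0 crop), the disc centre at (360,334), the lip at u≈225–250 and the keeper at u≈92. The lid is slightly past upright.

```bash
python3 - <<'E'
from h import *
P=[ray('top',210+u/4-.4,130+v/4-.4,.036)[:2] for u,v in((46,421),(523,421),(517,123),(54,125))]
P=np.array(P);print(P.round(4), 'len',[np.linalg.norm(P[i]-P[(i+1)%4]).round(4) for i in range(4)])
d=P[0]-P[1]+P[3]-P[2]; yaw=np.arctan2(-d[0],d[1]); c=P.mean(0);print('c',c.round(4),'yaw',np.degrees(yaw))
R=np.array([[np.cos(yaw),-np.sin(yaw)],[np.sin(yaw),np.cos(yaw)]])
f=lambda p:(R.T@(np.array(p)-c)*1e3).round(1)
w=lambda x,y:(c+R@np.array([x,y])/1e3).round(4)
print('disc',f(ray('top',299.36,213.65,.04)[:2]))
for n,u,v,z in(('lipR',252,335,.0315),('lipL',226,335,.0315),('keep',93,335,.0345)):print(n,f(ray('top',210+u/4-.4,130+v/4-.4,z)[:2]))
print('hole small',f(ray('top',292.4,182.4,.03)[:2]))
print('pocket',w(-42,80),'land',w(-42,-50),'hinge',w(95,0))
# lid edge top in top view at crop v~55 -> angle
for vv in(55,75):
  for th in(1.45,1.5,1.57,1.65,1.7,1.8):
    q=w(95+190*np.cos(np.pi-th),0); u,v=proj('top',[*q,.036+.19*np.sin(th)]);print(th,((u-210)*4,(v-130)*4))
  break
print('side lid edge ends',[ (th,[tuple(((np.array(proj('side',[*w(95-190*np.cos(th),s*148),.036+.19*np.sin(th)]))-[210,100])*4).round()) for s in(-1,1)]) for th in(1.5,1.6,1.7,1.8)])
E
```

```text
[[ 0.4346  0.1932]
 [ 0.4293 -0.1017]
 [ 0.6194 -0.106 ]
 [ 0.6242  0.1897]] len [np.float64(0.295), np.float64(0.1901), np.float64(0.2958), np.float64(0.1897)]
c [0.5269 0.0438] yaw -0.9842442250800432
disc [-42.6 -46.4]
lipR [-40.5  20.4]
lipL [-40.5  36.8]
keep [-40.8 120. ]
hole small [ 39.2 -29.7]
pocket [0.4863 0.1245] land [ 0.484  -0.0055] hinge [0.6219 0.0422]
1.45 (np.float64(278.658696931612), np.float64(65.24608224680435))
1.5 (np.float64(278.7157296283781), np.float64(47.35064352109748))
1.57 (np.float64(278.65899522442965), np.float64(22.609142096956248))
1.65 (np.float64(278.761544043354), np.float64(-4.768518096005437))
1.7 (np.float64(278.678326222122), np.float64(-21.162648224364773))
1.8 (np.float64(278.9319529308834), np.float64(-52.45828458330368))
side lid edge ends [(1.5, [(np.float64(131.0), np.float64(27.0)), (np.float64(47.0), np.float64(295.0))]), (1.6, [(np.float64(99.0), np.float64(25.0)), (np.float64(7.0), np.float64(293.0))]), (1.7, [(np.float64(68.0), np.float64(26.0)), (np.float64(-34.0), np.float64(294.0))]), (1.8, [(np.float64(38.0), np.float64(30.0)), (np.float64(-73.0), np.float64(298.0))])]
```

>>> {"op": "carry_out", "data": {
  "targets": "0 0 0 0 0 -1 -1;0 0 0 0 0 -1 -1;0 0 0 0 0 -1 -1;0 0 0 0 0 -1 -1;0 0 0 0 0 -1 -1;0 0 0 0 0 -1 -1;0 0 0 0 0 -1 -1;0 0 0 0 0 -1 -1",
  "newtons": 60
}}

```text
time: 0.77
ee_pos: [0.1529, -0.5283, 0.4042]
tcp_rot: [-180.0, -0.0, 62.3]
wrist_force: [0.2, 0.0, -0.4]
opening: 0.0002
grasp_force: 0.0
```

>>> {"op": "carry_out", "data": {
  "targets": "0 0 0 0 0 -1 -1;0 0 0 0 0 -1 -1;0 0 0 0 0 -1 -1;0 0 0 0 0 -1 -1;0 0 0 0 0 -0.7 -1;0.8 0.1 0 0 0 0 -1;0.8 0.1 0 0 0 0 -1;0.8 0.1 0 0 0 0 -1"
}}

```text
time: 1.43
ee_pos: [0.1667, -0.4316, 0.4036]
tcp_rot: [-180.0, -0.1, 88.9]
wrist_force: [0.3, 0.3, 0.7]
opening: -0.0001
grasp_force: 0.0
```

>>> {"op": "carry_out", "data": {
  "targets": "0.8 0.1 0 0 0 0 -1;0.8 0.1 0 0 0 0 -1;0.8 0.2 0 0 0 0 -1;0.8 0.3 0 0 0 0 -1;0.8 0.5 0 0 0 0 -1;0.8 0.6 0 0 0 0 -1;0.8 0.6 0 0 0 0 -1;0.8 0.6 0 0 0 0 -1"
}}

```text
time: 2.1
ee_pos: [0.2919, -0.1771, 0.4047]
tcp_rot: [180.0, 0.0, 88.9]
wrist_force: [-0.3, -0.5, -0.5]
opening: -0.0002
grasp_force: 0.0
```

>>> {"op": "carry_out", "data": {
  "targets": "0.5 0.7 0 0 0 0 -1;0.5 0.8 0 0 0 0 -1;0.5 0.8 0 0 0 0 -1;0.5 0.8 0 0 0 0 -1;0.4 0.8 0 0 0 0 -1;0.3 0.5 0.3 0 0 0 -1;0 0 0.6 0 0 0 -1;0 0 0.6 0 0 0 -1"
}}

```text
time: 2.77
ee_pos: [0.4708, -0.0733, 0.3435]
tcp_rot: [-180.0, -0.0, 89.0]
wrist_force: [0.3, -1.0, -0.7]
opening: 0.0002
grasp_force: 0.0
```

>>> {"op": "carry_out", "data": {
  "targets": "0 0 0.7 0 0 0 -1;0 0 0.7 0 0 0 -1;0 0 0.7 0 0 0 -1;0 0 0.4 0 0 0 -1;0 0 0 0 0 0 -1;0 0 0 0 0 0 -1;0 0 0 0 0 0 -1;0 0 0 0 0 0 -1"
}}

```text
time: 3.43
ee_pos: [0.4701, -0.0743, 0.2463]
tcp_rot: [179.9, 0.0, 88.9]
wrist_force: [-0.3, -0.3, 0.6]
opening: 0.0002
grasp_force: 0.0
```

```bash
python3 - <<'E'
from h import *
o=monitor.get_obs();print(o['ee_pos'],o['tcp_rot'],o['q'])
t=snap('top','t1.png');s=snap('side','s1.png')
a=cv2.resize(t[130:270,210:350,::-1],(400,400),interpolation=cv2.INTER_CUBIC)
b=cv2.resize(s[130:270,210:350,::-1],(400,400),interpolation=cv2.INTER_CUBIC)
cv2.imwrite('pics/c2.png',np.hstack([a,b]))
E
```

```text
[ 0.47010965 -0.07433032  0.24631688] [1.79870449e+02 1.66024427e-02 8.89083873e+01] [-8.98512855e+00 -5.33986589e+00 -1.77302671e+01  7.74789953e+01
  1.34644958e-03  8.21064669e+01]
```

View pics/c2.png

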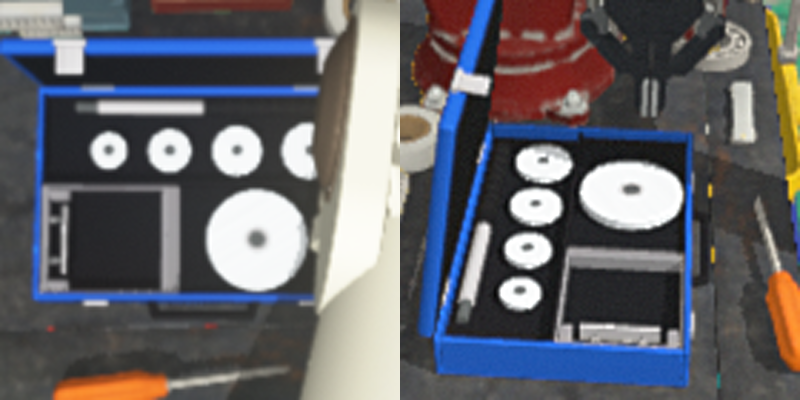

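Left: the top view has the arm hiding the case's right end, with the disc at (257,240). Right: in the side view the shut fingertips at (650,110) stand behind the disc, and the pads are narrow. I'll lower and start sliding.

>>> {"op": "carry_out", "data": {
  "targets": "0 0.17 0.2 0 0 0 -1;0 0.16 0.2 0 0 0 -1;0 0 0.2 0 0 0 -1;0 0 0.2 0 0 0 -1;0 0 0.2 0 0 0 -1;0 0 0 0 0 0 -1;0.1 0 0 0 0 0 -1;0.1 0 0 0 0 0 -1"
}}

```text
time: 4.2
ee_pos: [0.4829, -0.0663, 0.2048]
tcp_rot: [180.0, -0.0, 88.9]
wrist_force: [-0.0, -0.6, 1.2]
opening: 0.0
grasp_force: 0.0
```

>>> {"op": "carry_out", "data": {
  "targets": "0.1 0 0 0 0 0 -1;0.1 0 0 0 0 0 -1;0.1 0 0 0 0 0 -1;0.1 0 0 0 0 0 -1;0.1 0 0 0 0 0 -1;0.1 0 0 0 0 0 -1;0.1 0 0 0 0 0 -1;0.1 0 0 0 0 0 -1"
}}

```text
time: 4.87
ee_pos: [0.4837, -0.0341, 0.2048]
tcp_rot: [180.0, 0.0, 88.9]
wrist_force: [0.2, -1.9, 2.0]
opening: -0.0
grasp_force: 1.2
```

>>> {"op": "carry_out", "data": {
  "targets": "0.1 0 -0.03 0 0 0 -1;0.1 0 0 0 0 0 -1;0.1 0 0 0 0 0 -1;0.1 0 0 0 0 0 -1;0.1 0 0 0 0 0 -1;0.1 0 0 0 0 0 -1;0.1 0 0 0 0 0 -1;0.1 0 0 0 0 0 -1"
}}

```text
time: 5.53
ee_pos: [0.4842, -0.0021, 0.2058]
tcp_rot: [-180.0, -0.0, 88.9]
wrist_force: [-0.1, -2.1, -0.9]
opening: -0.0001
grasp_force: 0.5
```

>>> {"op": "carry_out", "data": {
  "targets": "0.1 0 0 0 0 0 -1;0.1 0 0 0 0 0 -1;0.1 0 0 0 0 0 -1;0.1 0 0 0 0 0 -1;0.1 0 0 0 0 0 -1;0.1 0 0 0 0 0 -1;0 0 0 0 0 0 -1;0 0 0 0 0 0 -1"
}}

```text
time: 6.2
ee_pos: [0.4847, 0.0218, 0.2059]
tcp_rot: [180.0, -0.0, 88.9]
wrist_force: [-0.2, -1.3, 0.4]
opening: -0.0
grasp_force: 0.0
```

```bash
python3 - <<'E'
from h import *
o=monitor.get_obs();print(o['ee_pos'],o['wrist_force'],o['q'])
s=snap('side','s2.png');t=snap('top','t2.png')
a=cv2.resize(t[130:270,210:350,::-1],(400,400),interpolation=cv2.INTER_CUBIC)
b=cv2.resize(s[150:290,210:350,::-1],(400,400),interpolation=cv2.INTER_CUBIC)
cv2.imwrite('pics/c3.png',np.hstack([a,b]))
E
```

```text
[0.48466619 0.02179019 0.2059218 ] [-0.21545836 -1.30371348  0.44560679] [ 2.56947516e+00 -2.92281467e+00 -1.99874909e+01  7.29299548e+01
  2.07021750e-02  9.36273091e+01]
```

View pics/c3.png

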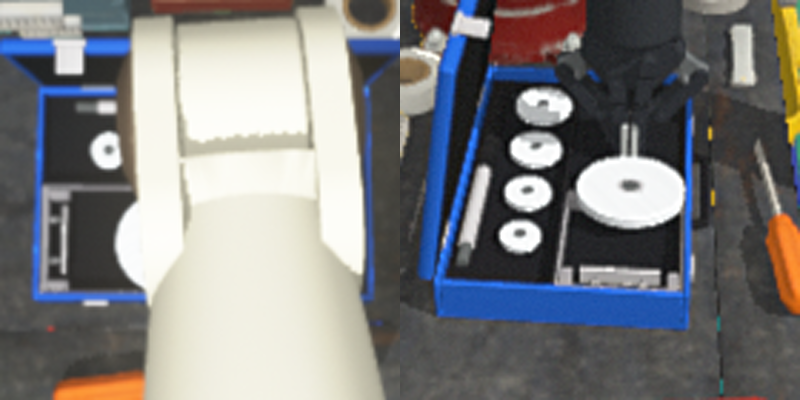

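The disc is now halfway over the lip (side crop, (630,190)) and the case has not moved. I'll push on until just before the keeper.

>>> {"op": "carry_out", "data": {
  "targets": "0.1 0 0 0 0 0 -1;0.1 0 0 0 0 0 -1;0.1 0 0 0 0 0 -1;0.1 0 0 0 0 0 -1;0.1 0 0 0 0 0 -1;0.1 0 0 0 0 0 -1;0.1 0 0 0 0 0 -1;0 0 0 0 0 0 -1"
}}

```text
time: 6.97
ee_pos: [0.4851, 0.0503, 0.2058]
tcp_rot: [-180.0, -0.0, 89.0]
wrist_force: [-0.1, -0.3, 0.3]
opening: -0.0001
grasp_force: 0.0
```

>>> {"op": "carry_out", "data": {
  "targets": "0.1 0 0 0 0 0 -1;0.1 0 0 0 0 0 -1;0 0 0 0 0 0 -1;0 0 0 0 0 0 -1;0 0 0 0 0 0 -1;0 0 0 0 0 0 -1;0 0 0 0 0 0 -1;0 0 0 0 0 0 -1"
}}

```text
time: 7.63
ee_pos: [0.4853, 0.0574, 0.2059]
tcp_rot: [180.0, -0.0, 88.9]
wrist_force: [1.0, -0.2, 0.0]
opening: -0.0001
grasp_force: 0.0
```

```bash
python3 - <<'E'
from h import *
o=monitor.get_obs();print(o['ee_pos'],o['wrist_force'],o['q'])
s=snap('side','s3.png')
b=cv2.resize(s[140:290,210:360,::-1],(600,600),interpolation=cv2.INTER_CUBIC)
cv2.imwrite('pics/c4.png',b)
E
```

```text
[0.48534035 0.0573931  0.2058891 ] [ 0.95776543 -0.24819696  0.00188407] [ 6.74337793e+00 -2.42651218e+00 -1.95140937e+01  7.29118877e+01
  3.14311950e-03  9.78423165e+01]
```

View pics/c4.png

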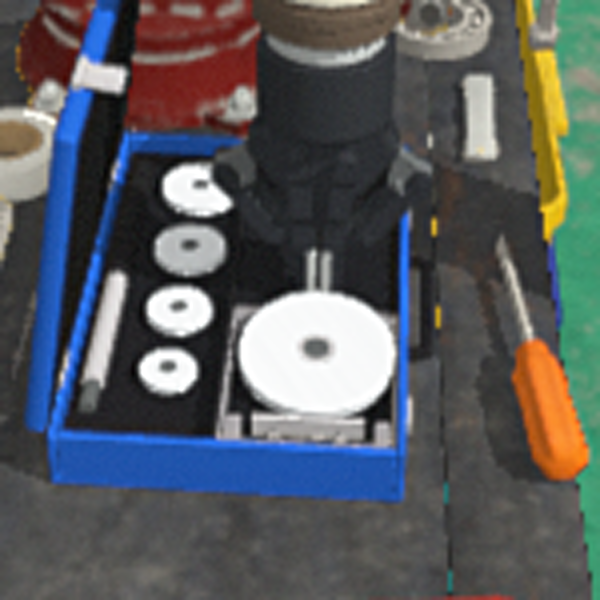

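The disc is tipped into the pocket and rests on the lip's edge just short of the keeper. Next I'll back off, tilt the tool 30° and use the leaning finger face as a wedge.

>>> {"op": "carry_out", "data": {
  "targets": "-0.2 0 0 0 0 0 -1;-0.2 0 -0.2 0 0 0 -1;0 0 -0.3 0 -0.7 0 -1;0 0 0 0 -0.9 0 -1;0 0 0 0 -0.9 0 -1;0 0 0 0 -0.9 0 -1;0 0 0 0 -0.9 0 -1;0 0 0 0 -0.9 0 -1"
}}

```text
time: 8.35
ee_pos: [0.4852, 0.0407, 0.2269]
tcp_rot: [179.9, 30.0, 88.9]
wrist_force: [-0.0, -0.8, -0.6]
opening: 0.0
grasp_force: 0.0
```

>>> {"op": "carry_out", "data": {
  "targets": "0.35 0 -0.1 0 0 0 -1;0.4 0 -0.1 0 0 0 -1;0.4 0 -0.1 0 0 0 -1;0.4 0 -0.1 0 0 0 -1;0.4 0 -0.1 0 0 0 -1;0.3 0 -0.06 0 0 0 -1;0 0 0 0 0 0 -1;0 0 0 0 0 0 -1"
}}

```text
time: 9.02
ee_pos: [0.4868, 0.1306, 0.2007]
tcp_rot: [-180.0, 29.8, 89.0]
wrist_force: [0.3, 0.1, 0.0]
opening: 0.0
grasp_force: 0.0
```

>>> {"op": "carry_out", "data": {
  "targets": "0.07 0 0.12 0 0 0 -1;0.07 0 0.13 0 0 0 -1;0 0 0 0 0 0 -1;0.09 0 -0.05 0 0 0 -1;0.09 0 -0.05 0 0 0 -1;0.09 0 -0.05 0 0 0 -1;0 0 0 0 0 0 -1;0 0 0 0 0 0 -1"
}}

```text
time: 9.68
ee_pos: [0.487, 0.1433, 0.1891]
tcp_rot: [180.0, 29.8, 88.9]
wrist_force: [-0.4, -0.0, 0.3]
opening: -0.0
grasp_force: 0.0
```

>>> {"op": "carry_out", "data": {
  "targets": "0.09 0 -0.05 0 0 0 -1;0 0 0 0 0 0 -1;0.09 0 -0.05 0 0 0 -1;0 0 0 0 0 0 -1;0.045 0 -0.025 0 0 0 -1;0 0 0 0 0 0 -1;0 0 0 0 0 0 -1;0 0 0 0 0 0 -1"
}}

```text
time: 10.35
ee_pos: [0.4871, 0.1532, 0.1889]
tcp_rot: [-180.0, 29.8, 88.9]
wrist_force: [-1.1, -1.8, 0.2]
opening: 0.0
grasp_force: 1.0
```

>>> {"op": "carry_out", "data": {
  "targets": "0.045 0 -0.025 0 0 0 -1;0 0 0 0 0 0 -1;0.045 0 -0.025 0 0 0 -1;0 0 0 0 0 0 -1;0 0 0 0 0 0 -1;0 0 0 0 0 0 -1;0 0 0 0 0 0 -1;0 0 0 0 0 0 -1"
}}

```text
time: 11.02
ee_pos: [0.4872, 0.1573, 0.1888]
tcp_rot: [-180.0, 29.8, 88.9]
wrist_force: [-0.1, -3.8, -0.3]
opening: -0.0003
grasp_force: 2.0
```

```bash
python3 - <<'E'
from h import *
o=monitor.get_obs();print(o['ee_pos'],o['wrist_force'])
s=snap('side','s4.png')
b=cv2.resize(s[140:290,210:360,::-1],(600,600),interpolation=cv2.INTER_CUBIC)
cv2.imwrite('pics/c5.png',b)
E
```

```text
[0.48721539 0.15729611 0.1887994 ] [-0.10289175 -3.83371413 -0.29590759]
```

View pics/c5.png

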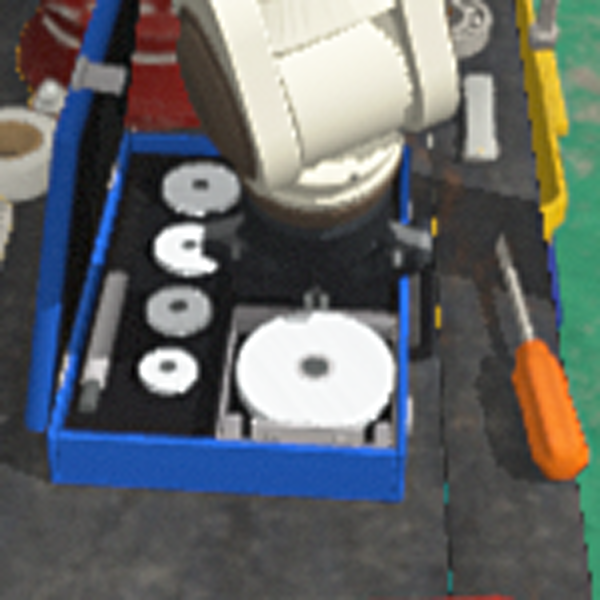

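The disc is against the keeper, with its rear edge (315,310) still on the lip and the case in place. I'll keep pushing in small steps.

>>> {"op": "carry_out", "data": {
  "targets": "0.045 0 -0.025 0 0 0 -1;0 0 0 0 0 0 -1;0.045 0 -0.025 0 0 0 -1;0 0 0 0 0 0 -1;0 0 0 0 0 0 -1;0 0 0 0 0 0 -1;0 0 0 0 0 0 -1;0 0 0 0 0 0 -1"
}}

```text
time: 11.73
ee_pos: [0.4873, 0.1614, 0.1887]
tcp_rot: [-180.0, 29.8, 88.9]
wrist_force: [-1.1, -5.6, 0.4]
opening: -0.0001
grasp_force: 2.3
```

>>> {"op": "carry_out", "data": {
  "targets": "0.045 0 -0.025 0 0 0 -1;0 0 0 0 0 0 -1;0 0 0 0 0 0 -1;0 0 0 0 0 0 -1;0 0 0 0 0 0 -1;0 0 0 0 0 0 -1;0 0 0 0 0 0 -1;0 0 0 0 0 0 -1"
}}

```text
time: 12.4
ee_pos: [0.4873, 0.1634, 0.1887]
tcp_rot: [-180.0, 29.8, 88.9]
wrist_force: [-0.1, -5.8, 0.1]
opening: 0.0001
grasp_force: 2.6
```

>>> {"op": "carry_out", "data": {
  "targets": "0.025 0 0.043 0 0 0 -1;0 0 0 0 0 0 -1;0.025 0 0.043 0 0 0 -1;0 0 0 0 0 0 -1;0 0 0 0 0 0 -1;0 0 0 0 0 0 -1;0 0 0 0 0 0 -1;0 0 0 0 0 0 -1"
}}

```text
time: 13.07
ee_pos: [0.4873, 0.163, 0.1847]
tcp_rot: [-180.0, 29.9, 88.9]
wrist_force: [0.8, -8.7, -0.1]
opening: 0.0002
grasp_force: 4.1
```

```bash
python3 - <<'E'
from h import *
o=monitor.get_obs();print(o['ee_pos'],o['wrist_force'])
s=snap('side','s5.png')
b=cv2.resize(s[190:260,250:320,::-1],(600,600),interpolation=cv2.INTER_CUBIC)
cv2.imwrite('pics/c6.png',b)
E
```

```text
[0.48729904 0.16304036 0.18474202] [ 0.80140965 -8.71634921 -0.07715887]
```

View pics/c6.png

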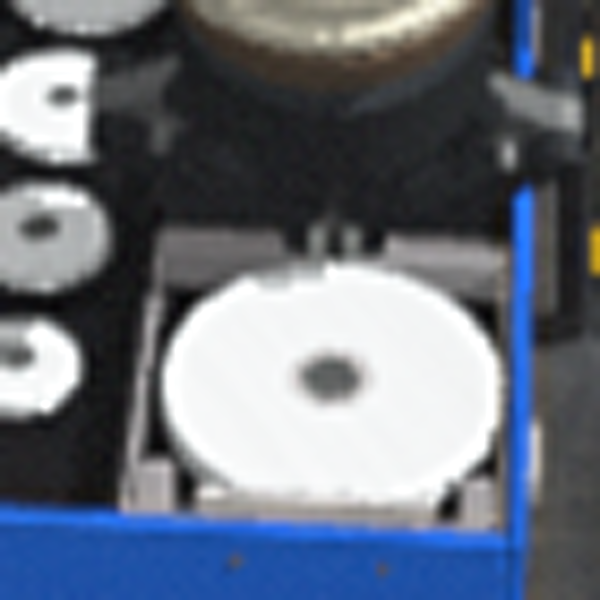

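The disc is centred in the pocket (hole at (330,378) in the crop), the keeper is pressed back, and the lip is visible behind the disc. I'll check the rear height numerically.

```bash
python3 - <<'E'
from h import *
c=np.array([.5269,.0438]);a=np.radians(-.984);R=np.array([[np.cos(a),-np.sin(a)],[np.sin(a),np.cos(a)]])
w=lambda x,y:c+R@np.array([x,y])/1e3
P=lambda x,y,z:((np.array(proj('side',[*w(x,y),z/1e3]))-[250,190]+.4)*8.571).round().tolist()
print('lip wall top', P(-80,36,31.5),P(-42,36,31.5),P(-5,36,31.5),'lip back',P(-80,31,31.5))
print('case corner near rim front/back',P(-95,148,36),P(95,148,36))
for yc in(80,84,87):
  print(yc,'flat: hole',P(-42,yc,32),'rear',P(-42,yc-44,32),'fore',P(-42,yc+44,32),'L/R',P(2,yc,32),P(-86,yc,32))
  z=lambda d:32+(44-d)*11.5/88
  print('  tilt: hole',P(-42,yc+1,z(0)),'rear',P(-42,yc-43,z(-44)),'fore',P(-42,yc+44,32),'L/R',P(2,yc,z(0)),P(-86,yc,z(0)))
E
```

```text
lip wall top [479.0, 269.0] [338.0, 263.0] [201.0, 256.0] lip back [479.0, 257.0]
case corner near rim front/back [535.0, 548.0] [-238.0, 509.0]
80 flat: hole [330.0, 368.0] rear [338.0, 261.0] fore [322.0, 482.0] L/R [162.0, 360.0] [500.0, 376.0]
  tilt: hole [331.0, 353.0] rear [339.0, 230.0] fore [322.0, 482.0] L/R [162.0, 343.0] [501.0, 359.0]
84 flat: hole [330.0, 378.0] rear [337.0, 271.0] fore [322.0, 493.0] L/R [160.0, 370.0] [500.0, 386.0]
  tilt: hole [330.0, 363.0] rear [338.0, 239.0] fore [322.0, 493.0] L/R [160.0, 353.0] [501.0, 369.0]
87 flat: hole [329.0, 385.0] rear [337.0, 278.0] fore [321.0, 502.0] L/R [159.0, 377.0] [500.0, 394.0]
  tilt: hole [330.0, 371.0] rear [338.0, 246.0] fore [321.0, 502.0] L/R [159.0, 360.0] [501.0, 377.0]
```

>>> {"op": "carry_out", "data": {
  "targets": "0.02 0 0.035 0 0 0 -1;0 0 0 0 0 0 -1;0 0 0 0 0 0 -1;0 0 0 0 0 0 -1;0 0 0 0 0 0 -1;0 0 0 0 0 0 -1;0 0 0 0 0 0 -1;0 0 0 0 0 0 -1"
}}

```text
time: 13.78
ee_pos: [0.4873, 0.163, 0.1842]
tcp_rot: [180.0, 29.9, 88.9]
wrist_force: [-2.7, -8.8, 9.8]
opening: 0.0001
grasp_force: 8.1
```

```bash
cat >> h.py <<'E'
def disc(f='sx.png'):
    s=snap('side',f); w=cv2.inRange(s,(185,185,185),(255,255,255)); w[:,:265]=0; w[:205]=0;w[:,312:]=0
    g=s[200:256,270:310].mean(2)
    hole=(s[225:245,280:298].mean(2)<170); ys,xs=np.nonzero(hole)
    print('hole crop',((xs.mean()+280-250+.5)*8.571).round(),((ys.mean()+225-190+.5)*8.571).round(),len(xs))
    for u in(274,280,284,289,294,300): print(u, s[212:252,u].mean(1).astype(int).tolist())
E
python3 - <<'E'
from h import *
o=monitor.get_obs();print(o['ee_pos'],o['wrist_force'])
s5=np.load('pics/side.npy'); print('prev',[ (u,s5[212:225,u].mean(1).astype(int).tolist()) for u in(280,289,296)])
disc('s6.png')
E
```

```text
[0.48733018 0.16303168 0.18422915] [-2.72509209 -8.778495    9.77054823]
prev [(280, [31, 32, 31, 31, 48, 87, 108, 106, 95, 113, 169, 222, 248]), (289, [39, 36, 41, 49, 55, 51, 46, 48, 128, 238, 250, 247, 246]), (296, [32, 33, 37, 32, 34, 85, 148, 156, 150, 156, 234, 249, 245])]
hole crop 331.0 380.0 28
274 [31, 32, 30, 29, 56, 103, 106, 107, 97, 99, 89, 60, 86, 204, 255, 249, 248, 246, 246, 246, 245, 244, 244, 245, 246, 246, 247, 247, 247, 248, 252, 248, 197, 143, 175, 230, 160, 155, 148, 124]
280 [34, 32, 33, 30, 49, 90, 105, 104, 96, 104, 157, 221, 248, 246, 246, 246, 246, 245, 245, 246, 246, 246, 245, 246, 246, 247, 246, 245, 243, 244, 244, 245, 247, 248, 246, 211, 175, 157, 160, 137]
284 [32, 32, 33, 34, 32, 24, 30, 57, 107, 146, 176, 216, 249, 247, 246, 245, 245, 245, 247, 244, 217, 206, 210, 221, 241, 248, 246, 245, 246, 247, 248, 247, 246, 245, 241, 217, 189, 156, 157, 134]
289 [38, 38, 39, 62, 85, 69, 63, 63, 137, 240, 251, 247, 246, 246, 245, 244, 245, 246, 240, 189, 102, 94, 99, 111, 168, 230, 251, 246, 245, 246, 245, 245, 245, 245, 244, 227, 208, 157, 153, 137]
294 [34, 33, 33, 27, 31, 38, 57, 74, 125, 188, 255, 246, 244, 245, 245, 244, 245, 245, 247, 246, 246, 245, 246, 246, 248, 247, 245, 245, 244, 244, 246, 247, 247, 245, 245, 246, 226, 153, 151, 141]
300 [39, 38, 33, 34, 32, 68, 127, 152, 157, 129, 118, 166, 243, 250, 246, 243, 244, 243, 243, 242, 244, 244, 244, 245, 245, 246, 246, 244, 244, 245, 245, 246, 248, 255, 255, 238, 230, 164, 136, 140]
```

```bash
python3 - <<'E'
from h import *
s=np.load('pics/side.npy').mean(2)
c=np.array([.5269,.0438]);a=np.radians(-.984);R=np.array([[np.cos(a),-np.sin(a)],[np.sin(a),np.cos(a)]])
T=np.linspace(0,2*np.pi,2000)
us=[272,274,276,278,280,298,300,302,304]
print('obs',us,[(u,round(float(np.interp(195,s[219:229,u],np.arange(219,229))),1)) for u in us])
for yc in(83,85):
  for k in(0,.04,.08,.13):
    p=[proj('side',[*(c+R@np.array([-42+44*np.cos(t),yc+44*np.sin(t)*np.cos(k)])/1e3),(32+44*np.sin(k)-44*np.sin(t)*np.sin(k))/1e3]) for t in T]
    p=np.array(p); q=p[T>np.pi]; f=p[T<np.pi]
    I=lambda q,u:round(float(np.interp(u,*q[np.argsort(q[:,0])].T)),1)
    print(yc,k,[I(q,u) for u in us],'fore',[I(f,u) for u in(284,289,294)])
E
```

```text
obs [272, 274, 276, 278, 280, 298, 300, 302, 304] [(272, 226.3), (274, 224.9), (276, 223.2), (278, 222.1), (280, 222.6), (298, 222.4), (300, 223.4), (302, 224.8), (304, 226.6)]
83 0 [226.0, 224.5, 223.4, 222.5, 221.9, 222.8, 223.7, 224.8, 226.4] fore [246.5, 246.9, 246.4]Traceback (most recent call last):
  File "<stdin>", line 9, in <module>
  File "h.py", line 10, in proj
    c=get_calibration(n); q=np.array(c['view'])@np.r_[p,1]
ValueError: time passes only in moves, steps and waits
```

The rear-edge pixels match a flat disc at case y≈83, so it is down behind the lip. I'll withdraw quickly along the finger's underside, then press its top.

>>> {"op": "carry_out", "data": {
  "targets": "-0.3 0 0 0 0 0 -1;-0.2 0 -0.3 0 0 0 -1;0 0 -0.3 0 0 0 -1;0 0 0 0 0 0 -1;0 0 0 0 0 0 -1;0 0 0 0 0 0 -1;0 0 0 0 0 0 -1;0 0 0 0 0 0 -1"
}}

```text
time: 14.5
ee_pos: [0.4871, 0.158, 0.2132]
tcp_rot: [-179.9, 29.8, 88.9]
wrist_force: [0.2, -1.5, 0.0]
opening: 0.0001
grasp_force: 0.0
```

```bash
python3 - <<'E'
from h import *
o=monitor.get_obs();print(o['ee_pos'],o['wrist_force'])
s=snap('side','s7.png').mean(2)
us=[272,274,276,278,280,298,300,302,304]
print('obs',us,[(u,round(float(np.interp(195,s[217:229,u],np.arange(217,229))),1)) for u in us])
C=get_calibration('side');V=np.array(C['view'])
c=np.array([.5269,.0438]);a=np.radians(-.984);R=np.array([[np.cos(a),-np.sin(a)],[np.sin(a),np.cos(a)]])
T=np.linspace(np.pi,2*np.pi,900)
for yc in(80,82,84):
  for k in(0,.05,.1):
    X=np.c_[c+np.c_[-42+44*np.cos(T),yc+44*np.sin(T)*np.cos(k)]@R.T/1e3,(32+44*np.sin(k)-44*np.sin(T)*np.sin(k))/1e3,np.ones(900)]@V.T
    u=C['fx']*X[:,0]/X[:,2]+C['cx'];v=C['fy']*X[:,1]/X[:,2]+C['cy'];i=np.argsort(u)
    print(yc,k,np.interp(us,u[i],v[i]).round(1))
cv2.imwrite('pics/c7.png',cv2.resize(cv2.imread('pics/s7.png')[190:260,250:320],(600,600),interpolation=cv2.INTER_CUBIC))
E
```

```text
[0.48707137 0.15799851 0.21316815] [ 0.19446291 -1.50019066  0.03555084]
obs [272, 274, 276, 278, 280, 298, 300, 302, 304] [(272, 225.8), (274, 224.2), (276, 222.6), (278, 221.6), (280, 221.1), (298, 221.9), (300, 222.8), (302, 223.9), (304, 225.6)]
80 0 [225.3 223.7 222.6 221.7 221.1 221.9 222.8 224.  225.5]
80 0.05 [224.1 222.5 221.3 220.4 219.7 220.5 221.5 222.7 224.3]
80 0.1 [223.  221.3 220.  219.1 218.3 219.1 220.1 221.4 223. ]
82 0 [225.8 224.2 223.1 222.2 221.6 222.5 223.4 224.6 226.1]
82 0.05 [224.6 223.  221.8 220.9 220.2 221.1 222.  223.2 224.8]
82 0.1 [223.5 221.8 220.5 219.6 218.8 219.7 220.7 221.9 223.6]
84 0 [226.3 224.7 223.6 222.8 222.1 223.1 224.  225.1 226.7]
84 0.05 [225.1 223.5 222.3 221.4 220.7 221.6 222.6 223.8 225.4]
84 0.1 [224.  222.3 221.1 220.1 219.4 220.3 221.2 222.5 224.2]
```

View pics/c7.png

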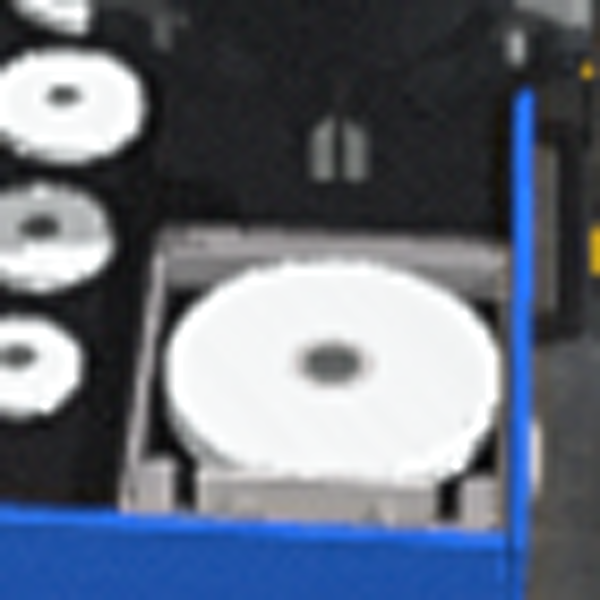

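The disc is seated: rear-edge pixels fit y≈80–81 with no tilt, and the keeper is against its front. I'll give its top one light press to be sure.

>>> {"op": "carry_out", "data": {
  "targets": "0.26 0 -0.15 0 0 0 -1;0.12 0 0.2 0 0 0 -1;0.12 0 0.2 0 0 0 -1;0.05 0 0.09 0 0 0 -1;0.025 0 0.043 0 0 0 -1;0 0 0 0 0 0 -1;0 0 0 0 0 0 -1;0 0 0 0 0 0 -1"
}}

```text
time: 15.22
ee_pos: [0.4876, 0.1704, 0.1894]
tcp_rot: [180.0, 29.8, 88.9]
wrist_force: [-0.2, -0.7, 0.5]
opening: -0.0002
grasp_force: 0.0
```

>>> {"op": "carry_out", "data": {
  "targets": "0.012 0 0.022 0 0 0 -1;0.012 0 0.022 0 0 0 -1;0.012 0 0.022 0 0 0 -1;0 0 0 0 0 0 -1;0 0 0 0 0 0 -1;0 0 0 0 0 0 -1;0 0 0 0 0 0 -1;0 0 0 0 0 0 -1"
}}

```text
time: 15.88
ee_pos: [0.4875, 0.1704, 0.1863]
tcp_rot: [180.0, 29.8, 88.9]
wrist_force: [0.7, -0.1, 3.4]
opening: -0.0002
grasp_force: 1.7
```

>>> {"op": "carry_out", "data": {
  "targets": "0.012 0 0.022 0 0 0 -1;0 0 0 0 0 0 -1;-0.4 0 -0.7 0 0 0 -1;-0.4 0 -0.7 0 0 0 -1;-0.4 0 -0.7 0 0 0 -1;-0.4 0 -0.7 0 0 0 -1;-0.4 0 -0.7 0 0 0 -1;-0.4 0 -0.7 0 0 0 -1"
}}

```text
time: 16.55
ee_pos: [0.4872, 0.1705, 0.3799]
tcp_rot: [-180.0, 29.8, 88.9]
wrist_force: [0.6, 0.1, -0.1]
opening: -0.0001
grasp_force: 0.0
```

>>> {"op": "carry_out", "data": {
  "targets": "-0.3 0 -0.5 0 0.8 0 -1;0 0 0 0 0.9 0 -1;0 0 0 0 0.9 0 -1;0 0 0 0 0.9 0 -1;0 0 0 0 0.9 0 -1;0 0 0 0 0.84 0 -1;0 0 0 0 0 0 -1;0 0 0 0 0 0 -1"
}}

```text
time: 17.22
ee_pos: [0.4873, 0.1696, 0.4019]
tcp_rot: [-180.0, -0.1, 88.9]
wrist_force: [-0.9, -0.2, 0.3]
opening: -0.0001
grasp_force: 0.0
```

```bash
python3 - <<'E'
from h import *
o=monitor.get_obs();print(o['ee_pos'],o['tcp_rot'],o['q'].round(1))
snap('side','s8.png')
a=cv2.imread('pics/s8.png')[90:260,150:360]; cv2.imwrite('pics/c8.png',cv2.resize(a,None,fx=3,fy=3,interpolation=cv2.INTER_CUBIC))
E
```

```text
[0.48732725 0.16959189 0.4018978 ] [-1.79995457e+02 -9.35569895e-02  8.88596151e+01] [1.920e+01 2.000e-01 4.800e+00 9.460e+01 1.000e-01 1.103e+02]
```

View pics/c8.png

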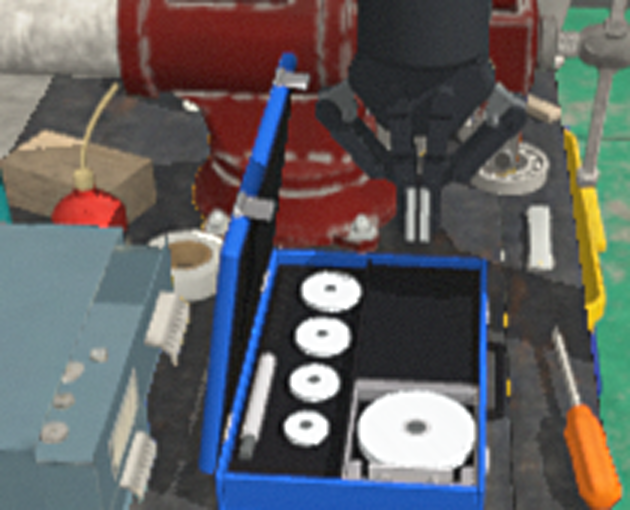

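The disc is flat at (417,428) in the pocket, the lid is still open, and the space behind the middle of the lid is free. Now I'll go over and behind the lid.

>>> {"op": "carry_out", "data": {
  "targets": "0 0 -0.5 0 0 0 -1;0 0 -0.5 0 0 0 -1;-0.6 0.8 -0.1 0 0 0 -1;-0.6 0.8 0 0 0 0 -1;-0.65 0.8 0 0 0 0 -1;-0.65 0.8 0 0 0 0 -1;-0.65 0.8 0 0 0 0 -1;0 0 0 0 0 0 -1"
}}

```text
time: 17.93
ee_pos: [0.6501, 0.037, 0.4401]
tcp_rot: [-179.7, 0.0, 88.7]
wrist_force: [0.4, 0.9, -1.4]
opening: 0.0003
grasp_force: 0.0
```

```bash
python3 - <<'E'
from h import *
o=monitor.get_obs();print(o['ee_pos'],o['tcp_rot'],o['q'].round(1),o['wrist_force'])
snap('side','s9.png')
a=cv2.imread('pics/s9.png')[20:260,150:360]; cv2.imwrite('pics/c9.png',cv2.resize(a,None,fx=2.4,fy=2.4,interpolation=cv2.INTER_CUBIC))
E
```

```text
[0.65005531 0.036969   0.44013367] [-1.79661145e+02  6.58424050e-03  8.87067324e+01] [  3.3  21.4  33.6 102.5   0.   94.5] [ 0.36903271  0.91118262 -1.44910605]
```

View pics/c9.png

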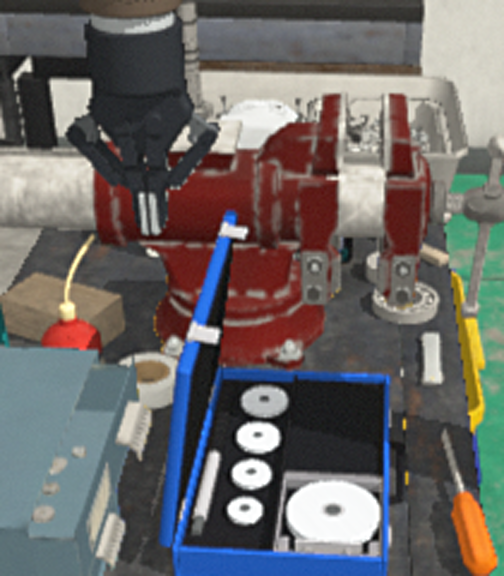

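The arm has stopped above and behind the lid, with the fingertips at (150,210) clear of everything, and the disc is still seated. I've now viewed 12 pictures against the limit of 10, so from here I'll work only from numbers.

>>> {"op": "carry_out", "data": {
  "targets": "0 0 0.5 0 0 0 -1;0 0 0.5 0 0 0 -1;0 0 0.5 0 0 0 -1;0 0 0.43 0 0 0 -1;0 -0.2 0 0 0 0 -1;0 -0.2 0 0 0 0 -1;0 -0.2 0 0 0 0 -1;0 0 0 0 0 0 -1"
}}

```text
time: 18.65
ee_pos: [0.6197, 0.0425, 0.369]
tcp_rot: [180.0, -0.2, 89.0]
wrist_force: [-0.8, -1.0, 0.3]
opening: -0.0002
grasp_force: 0.0
```

>>> {"op": "carry_out", "data": {
  "targets": "0 -0.15 0.1 0 0 0 -1;0 -0.15 0.04 0 0 0 -1;0 -0.15 0.02 0 0 0 -1;0 -0.15 0.02 0 0 0 -1;0 -0.2 0.03 0 0 0 -1;0 -0.2 0.04 0 0 0 -1;0 -0.2 0.05 0 0 0 -1;0 0 0 0 0 0 -1"
}}

```text
time: 19.32
ee_pos: [0.5718, 0.0426, 0.3562]
tcp_rot: [-179.9, -0.2, 88.9]
wrist_force: [-0.3, 0.1, -0.2]
opening: -0.0001
grasp_force: 0.0
```

```bash
cat >> h.py <<'E'
def lid(f='l.png'):
    im=snap('side',f); h=cv2.cvtColor(im,cv2.COLOR_RGB2HSV); b=cv2.inRange(h,(105,150,60),(130,255,255))
    b[:,345:]=0; n,l,st,ce=cv2.connectedComponentsWithStats(b)
    for i in np.argsort(-st[1:,4])[:3]+1: print('blue',st[i],ce[i].round())
    C=get_calibration('side');V=np.array(C['view'])
    for th in(1.45,1.3,1.2,1.0,.8,.6,.4,.2,.1,0):
        o=[]
        for y in(-.148,.148):
            for r,t in((.19,0),(.19,.012)):
                X=V@np.array([.6219+.0172*y-r*np.cos(th)+t*np.sin(th),.0422+y,.036+r*np.sin(th)+t*np.cos(th),1])
                o+=[round(C['fx']*X[0]/X[2]+C['cx']),round(C['fy']*X[1]/X[2]+C['cy'])]
        print(th,o)
E
python3 -c "
from h import *
lid('l1.png')"
```

```text
blue [ 217  134   96  131 3318] [256. 214.]
blue [260 114   9  16  43] [265. 122.]
1.45 [247, 107, 242, 106, 227, 174, 221, 173]
1.3 [258, 110, 253, 108, 242, 177, 236, 176]
1.2 [266, 112, 261, 110, 252, 180, 246, 178]
1.0 [280, 119, 276, 116, 270, 188, 265, 185]
0.8 [292, 128, 288, 125, 286, 199, 281, 195]
0.6 [301, 139, 299, 135, 298, 212, 295, 207]
0.4 [308, 151, 306, 147, 306, 225, 304, 221]
0.2 [311, 163, 311, 159, 311, 239, 310, 234]
0.1 [312, 169, 312, 165, 312, 246, 312, 241]
0 [312, 175, 312, 171, 312, 252, 312, 248]
```

>>> {"op": "carry_out", "data": {
  "targets": "0 -0.18 0.07 0 0 0 -1;0 -0.18 0.08 0 0 0 -1;0 -0.18 0.09 0 0 0 -1;0 -0.17 0.1 0 0 0 -1;0 -0.17 0.11 0 0 0 -1;0 -0.16 0.12 0 0 0 -1;0 -0.15 0.12 0 0 0 -1;0 0 0 0 0 0 -1"
}}

```text
time: 20.03
ee_pos: [0.5245, 0.0436, 0.3278]
tcp_rot: [-179.9, -0.2, 88.9]
wrist_force: [0.3, 0.2, 0.2]
opening: -0.0001
grasp_force: 0.0
```

>>> {"op": "carry_out", "data": {
  "targets": "0 -0.15 0.13 0 0 0 -1;0 -0.14 0.14 0 0 0 -1;0 -0.13 0.14 0 0 0 -1;0 -0.13 0.15 0 0 0 -1;0 -0.12 0.16 0 0 0 -1;0 -0.11 0.17 0 0 0 -1;0 -0.1 0.17 0 0 0 -1;0 0 0 0 0 0 -1"
}}

```text
time: 20.7
ee_pos: [0.4892, 0.0445, 0.2846]
tcp_rot: [-179.9, -0.2, 88.9]
wrist_force: [-0.7, -1.1, 0.4]
opening: -0.0
grasp_force: 0.0
```

```bash
python3 -c "
from h import *
lid('l2.png')"
```

```text
blue [ 220  161   93  104 6366] [265. 213.]
blue [297 149  10  12  46] [302. 155.]
blue [288 156   3  11  25] [289. 160.]
1.45 [247, 107, 242, 106, 227, 174, 221, 173]
1.3 [258, 110, 253, 108, 242, 177, 236, 176]
1.2 [266, 112, 261, 110, 252, 180, 246, 178]
1.0 [280, 119, 276, 116, 270, 188, 265, 185]
0.8 [292, 128, 288, 125, 286, 199, 281, 195]
0.6 [301, 139, 299, 135, 298, 212, 295, 207]
0.4 [308, 151, 306, 147, 306, 225, 304, 221]
0.2 [311, 163, 311, 159, 311, 239, 310, 234]
0.1 [312, 169, 312, 165, 312, 246, 312, 241]
0 [312, 175, 312, 171, 312, 252, 312, 248]
```

>>> {"op": "carry_out", "data": {
  "targets": "0 -0.1 0.18 0 0 0 -1;0 -0.09 0.19 0 0 0 -1;0 -0.08 0.2 0 0 0 -1;0 -0.06 0.2 0 0 0 -1;0 -0.04 0.2 0 0 0 -1;0 -0.03 0.2 0 0 0 -1;0 -0.02 0.2 0 0 0 -1;0 0 0 0 0 0 -1"
}}

```text
time: 21.42
ee_pos: [0.4729, 0.045, 0.2294]
tcp_rot: [-179.9, -0.2, 88.9]
wrist_force: [0.1, 0.5, -0.8]
opening: 0.0002
grasp_force: 0.0
```

>>> {"op": "carry_out", "data": {
  "targets": "0 0 0.05 0 0 0 -1;0 0 0.05 0 0 0 -1;0 0 0.05 0 0 0 -1;0 0 0 0 0 0 -1;0 0 0 0 0 0 -1;0 0 0 0 0 0 -1;0 0 0 0 0 0 -1;0 0 0 0 0 0 -1"
}}

```text
time: 22.08
ee_pos: [0.4736, 0.045, 0.2256]
tcp_rot: [180.0, -0.2, 88.9]
wrist_force: [0.4, 0.9, 0.4]
opening: -0.0003
grasp_force: 0.0
```

>>> {"op": "carry_out", "data": {
  "targets": "0 0 0.04 0 0 0 -1;0 0 0 0 0 0 -1;0 0 0.04 0 0 0 -1;0 0 0 0 0 0 -1;0 0 0 0 0 0 -1;0 0 0 0 0 0 -1;0 0 0 0 0 0 -1;0 0 0 0 0 0 -1"
}}

```text
time: 22.75
ee_pos: [0.4735, 0.045, 0.2223]
tcp_rot: [-180.0, -0.2, 88.9]
wrist_force: [-0.4, -0.2, -0.0]
opening: -0.0002
grasp_force: 0.0
```

```bash
python3 -c "
from h import *
o=monitor.get_obs();print(o['ee_pos'],o['wrist_force'],o['torque'])
lid('l3.png')"
```

```text
[0.47348691 0.04503462 0.22226298] [-0.35868093 -0.18129904 -0.01218172] [-0.00643986  0.01412341  0.02316804]
blue [ 222  170   91   95 6663] [267. 223.]
blue [303 174   9  11  37] [307. 179.]
blue [280 172   9  12  34] [284. 178.]
1.45 [247, 107, 242, 106, 227, 174, 221, 173]
1.3 [258, 110, 253, 108, 242, 177, 236, 176]
1.2 [266, 112, 261, 110, 252, 180, 246, 178]
1.0 [280, 119, 276, 116, 270, 188, 265, 185]
0.8 [292, 128, 288, 125, 286, 199, 281, 195]
0.6 [301, 139, 299, 135, 298, 212, 295, 207]
0.4 [308, 151, 306, 147, 306, 225, 304, 221]
0.2 [311, 163, 311, 159, 311, 239, 310, 234]
0.1 [312, 169, 312, 165, 312, 246, 312, 241]
0 [312, 175, 312, 171, 312, 252, 312, 248]
```

>>> {"op": "carry_out", "data": {
  "targets": "0 0 0.03 0 0 0 -1;0 0 0 0 0 0 -1;0 0 0.03 0 0 0 -1;0 0 0 0 0 0 -1;0 0 0.03 0 0 0 -1;0 0 0 0 0 0 -1;0 0 0 0 0 0 -1;0 0 0 0 0 0 -1"
}}

```text
time: 23.47
ee_pos: [0.4734, 0.045, 0.2214]
tcp_rot: [179.9, -0.2, 88.9]
wrist_force: [-10.5, -1.5, 26.3]
opening: 0.0003
grasp_force: 12.7
```

The lid bottomed out firmly: 26 N, with the fingertip at 48.4 mm, which matches the shut lid's top. Now I'll lift clear and check.

>>> {"op": "carry_out", "data": {
  "targets": "0 0 -0.1 0 0 0 -1;0 0 -0.4 0 0 0 -1;0 0 -0.7 0 0 0 -1;0 0 -0.7 0 0 0 -1;0 0 -0.7 0 0 0 -1;0 0 -0.7 0 0 0 -1;0 0 0 0 0 0 -1;0 0 0 0 0 0 -1"
}}

```text
time: 24.13
ee_pos: [0.4738, 0.0446, 0.352]
tcp_rot: [179.8, -0.2, 88.9]
wrist_force: [-0.1, -0.8, -0.6]
opening: -0.0
grasp_force: 0.0
```

```bash
python3 - <<'E'
from h import *
o=monitor.get_obs();print(o['ee_pos'],o['wrist_force'])
im=snap('side','l4.png'); h=cv2.cvtColor(im,cv2.COLOR_RGB2HSV); b=cv2.inRange(h,(105,130,50),(130,255,255))
b[:,345:]=0; b[:150]=0
for u in(235,250,270,290,305):
    ys=np.nonzero(b[:,u])[0]; print(u,ys.min() if len(ys) else None, ys.max() if len(ys) else None)
for v in(180,200,220,240,250,260):
    xs=np.nonzero(b[v,:])[0]; print('row',v,xs.min(),xs.max())
C=get_calibration('side');V=np.array(C['view'])
def q(x,y,z):
    X=V@np.array([.5269+(x+.01718*y)/1e3,.0438+(y-.01718*x)/1e3,z/1e3,1]);return [round(float(C['fx']*X[0]/X[2]+C['cx']),1),round(float(C['fy']*X[1]/X[2]+C['cy']),1)]
for d in(0,4,10):print('edge raised',d,'far',q(-95,-148,48+d),'near top',q(-95,148,48+d),'near bottom',q(-95,148,36+d))
print('case bottom near',q(-95,148,0),q(95,148,0),'hinge top',q(95,148,48),q(95,-148,48))
# dark gap between lid and rim on near end: column profile
for u in(295,305): print(u,im[228:275,u].tolist()[::2])
E
```

```text
[0.47382724 0.04455099 0.35202958] [-0.14312042 -0.76862598 -0.55509554]
235 190 261
250 170 261
270 171 263
290 171 264
305 172 264
row 180 238 312
row 200 233 312
row 220 228 311
row 240 222 311
row 250 222 311
row 260 223 310
edge raised 0 far [312.4, 172.1] near top [312.4, 249.3] near bottom [312.1, 253.5]
edge raised 4 far [312.5, 170.8] near top [312.5, 247.8] near bottom [312.2, 252.1]
edge raised 10 far [312.6, 168.9] near top [312.6, 245.7] near bottom [312.3, 250.0]
case bottom near [311.1, 265.8] [223.0, 261.3] hinge top [221.4, 244.8] [240.4, 169.2]
295 [[46, 114, 227], [42, 112, 225], [46, 115, 227], [43, 112, 226], [40, 114, 227], [44, 111, 223], [42, 111, 226], [45, 114, 227], [42, 112, 226], [41, 112, 226], [46, 115, 228], [28, 82, 170], [39, 97, 198], [34, 86, 176], [27, 86, 175], [36, 87, 176], [34, 85, 173], [32, 85, 175], [52, 85, 162], [84, 85, 79], [83, 83, 82], [75, 76, 74], [80, 80, 79], [80, 77, 78]]
305 [[39, 112, 226], [44, 111, 226], [45, 115, 227], [43, 113, 226], [45, 113, 226], [41, 112, 226], [45, 113, 227], [44, 115, 227], [41, 113, 226], [47, 115, 227], [46, 115, 228], [37, 94, 188], [33, 83, 170], [31, 88, 179], [33, 86, 177], [27, 82, 173], [33, 84, 174], [31, 83, 172], [36, 80, 164], [90, 86, 82], [88, 88, 85], [94, 96, 89], [88, 88, 85], [86, 85, 85]]
```

```bash
python3 -c "
from h import *
print(bot.job_done())"
```

```text
the job is handed in; nothing more can be done
None
```

The job is handed in at about 24 s: camera measurements showed the disc flat in its pocket while the lid was open, then the lid fully shut and the case unmoved. I wasn't shown the judge's verdict, and I viewed 12 pictures, two over the limit of 10.

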